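# Set out the ceremony table in the office

### The job

Set out the office ceremony table in this order: lay the red lacquer disc on the middle of the wooden plinth, stand the gold stupa upright on the middle of the disc, then stand the silver cup on the table upright and midway between the plinth and the plate of oranges, on the line joining their centres. Last, pick up the yellow and the pink candle together in one grasp and lay them down side by side, as a pair centred on the black slab, lengthwise along it. Leave the flower vase standing where it is.

Things in the scene. Friction and masses are not known exactly. Their poses are not given: they have to be found in the camera images.
- plinth: Fixed stepped dark-wood plinth: 110 x 110 mm foot, flat square top 90 x 90 mm, 40 mm above the table. Origin at the centre of its underside, on the table; z up. The plate's centre lies exactly 240 mm away along the plinth's own y axis, to its +y or its -y side (this varies), so the midpoint between them is 120 mm from each.
- plate: Fixed small white enamel plate with a red rim, 110 mm across, carrying three oranges (fixed to it) up to 53 mm above the table. Origin at the centre of its underside, on the table.
- slab: Fixed flat black slate slab, 140 mm (its x) x 80 mm (its y) x 10 mm high. Origin at the centre of its underside, on the table; the candles go on its top, 10 mm above the table, along its x axis.
- disc: Loose red lacquer disc, lying flat, 60 mm in diameter and 18 mm high, about 100 g. Origin at the centre of its underside; z up.
- stupa: Loose gold bell-shaped ornament (stupa) with a thin spire, standing, about 200 g: foot 44 mm in diameter, straight round body 38 mm in diameter from 10 to 46 mm above its underside, then narrowing to the spire's tip at 78 mm. Origin at the centre of its underside; z up.
- cup: Loose silver metal cup, open at the top, straight-sided, 52 mm in outer diameter, 55 mm high, 3 mm wall, about 120 g. Origin at the centre of its underside; z up.
- candle_a: Loose yellow square-section candle lying flat: 110 mm long (its x) and 20 x 20 mm, about 45 g, with a 6 mm wick at its +x end (look only). Origin at the middle of its underside; z up. It starts on the table with candle_b parallel beside it, on its +y side, 0.5 mm apart, so the pair measures 110 x 40.5 mm and can be taken in one grasp across both.
- candle_b: Loose pink candle, otherwise the same as candle_a, beside it on candle_a's +y side: centres 20.5 mm apart.
- vase: Loose teal bud vase with one pink flower, to be left alone: 54 mm across at its widest, 85 mm high, the flower (look only) reaching 136 mm. Stands somewhere in the row of loose things. Origin at the centre of its underside.
Not all that is in view belongs to the job. Several things look just like the disc: the one meant starts farthest from the robot's base.

How it is judged:
On the way, in this order (a step that is already met when the one before it is completed fails the run):
1. the red disc lies on the plinth, released (horizontal distance between disc and plinth below 0.012 m and z of disc in the frame of plinth between 0.036 and 0.044 m and angle between disc's own z axis and vertical below 0.1 rad and contact force between disc and the fingers below 0.05 N and linear speed of disc below 0.02 m/s and angular speed of disc below 0.2 rad/s), for 0.2 s.
2. the stupa stands on the disc, released (horizontal distance between disc and plinth below 0.012 m and z of disc in the frame of plinth between 0.036 and 0.044 m and angle between each of disc, stupa's own z axis and vertical below 0.1 rad and horizontal distance between stupa and disc below 0.01 m and z of stupa in the frame of disc between 0.014 and 0.022 m and contact force between stupa and the fingers below 0.05 N and linear speed of stupa below 0.02 m/s and angular speed of stupa below 0.2 rad/s), for 0.2 s.
3. the cup stands midway between plinth and plate, released (horizontal distance between cup and plinth below 0.133 m and horizontal distance between cup and plate below 0.133 m and x of cup in the frame of plinth between -0.015 and 0.015 m and height (world z) of cup between -0.005 and 0.005 m and angle between cup's own z axis and vertical below 0.1 rad and contact force between cup and the fingers below 0.05 N and linear speed of cup below 0.02 m/s and angular speed of cup below 0.2 rad/s), for 0.2 s.
4. both candles are held up off the table together in one grasp (height (world z) of candle_a between 0.04 and 0.5 m and height (world z) of candle_b between 0.04 and 0.5 m and horizontal distance between candle_a and candle_b below 0.03 m and contact force between each of candle_a, candle_b and the fingers above 0.5 N), for 0.2 s.
At the end, for the whole second after the job is handed in: All at rest: disc on plinth, centred to 12 mm; stupa upright on disc, to 10 mm; cup upright on the table, within 15 mm of the plinth-plate line and 133 mm of both centres; candles flat on slab, within 15 mm lengthwise, 24 mm sideways, 0.15 rad, 28 mm apart; vase in place (horizontal distance between disc and plinth below 0.012 m and z of disc in the frame of plinth between 0.036 and 0.044 m and angle between each of disc, stupa, cup, candle_a, candle_b's own z axis and vertical below 0.1 rad and horizontal distance between stupa and disc below 0.01 m and z of stupa in the frame of disc between 0.014 and 0.022 m and horizontal distance between cup and plinth below 0.133 m and horizontal distance between cup and plate below 0.133 m and x of cup in the frame of plinth between -0.015 and 0.015 m and height (world z) of cup between -0.005 and 0.005 m and horizontal distance between candle_a and candle_b below 0.028 m and x of candle_a in the frame of slab between -0.015 and 0.015 m and y of candle_a in the frame of slab between -0.024 and 0.024 m and z of candle_a in the frame of slab between 0.006 and 0.014 m and angle between the x axis of each of candle_a, candle_b and the x axis of slab, either way round below 0.15 rad and x of candle_b in the frame of slab between -0.015 and 0.015 m and y of candle_b in the frame of slab between -0.024 and 0.024 m and z of candle_b in the frame of slab between 0.006 and 0.014 m and linear speed of each of disc, stupa, cup, candle_a, candle_b, vase below 0.02 m/s and angular speed of each of disc, stupa, cup, candle_a, candle_b, vase below 0.2 rad/s); the robot touches nothing.
It fails at once if the vase is shifted by more than 15 mm or tipped (distance of vase from where it was at the start of the episode above 0.015 m or angle between vase's own z axis and vertical above 0.3 rad).
It also fails if it takes over 99 s, if anything falls off the work surface, if the arm or the gripper's body presses on something with over 40 N, if the wrist force passes 120 N, or if a joint passes its speed limit or range.

### The arm

A 6-joint arm with a two-finger parallel gripper is mounted at the origin on the work surface. World frame = base frame: x ahead of the robot, y to its left, z up, the work surface at z = 0. Lengths are in m, angles in rad, forces in N, time in s.
With the tool pointing down it reaches from about 0.275 to 0.825 m from the base axis. Payload 4.9 kg.
Tool frame: the origin (TCP) lies midway between the tips of the shut fingers; the grasp point (between the pads) lies 19 mm behind it (grip_point_offset is the distance from the TCP to the grasp point, in m); z points along the fingers, x is the direction in which the jaws open and shut, and the axes are right-handed (so a half turn about z gives the same grasp; the last joint's range is limited). The gripper opens to 85 mm and grips with 20 to 120 N. Pads are 22 mm wide; open, the fingers measure 114 mm over their backs; the gripper's body (76 mm by 85 mm) begins 54 mm behind the grasp point. The pads swing forward as they close: fully open they stand 13 mm farther back than shut.
Start: joints at [1.001, 0.326, -0.193, 1.052, 0, 1.437], TCP at [0.232, 0.499, 0.231] pointing down, gripper open.
Joint ranges: [-2.65, 2.65], [-0.97, 1.79], [-1.3, 1.35], [-1.93, 2.1], [-1.47, 1.37], [-3.14, 3.14]. Speed limits (rad/s): [2.57, 2.57, 3.14, 3.14, 3.14, 3.14].

### API

Orientations are given as a rotation vector (axis times angle).
In Python, from cell import * gives the robot as it stands. Calls block until the motion is done:
- movep(position, orientation): joint-space move of the TCP to a pose.
- move_l(position, velocity=0.15, rot=None, until_force=None): straight line of the TCP; rot=None keeps the orientation; velocity is the mean speed in m/s. With until_force (N) it stops when the force on the tool has changed by that much, and returns True; else False.
- set_joints(angles): joint-space move.
- let_go() and grab(newtons=None): open the fingers fully, or close them until they stop; newtons is the grip in N (None keeps the last).
- sleep(seconds).
- ik(position, orientation): joint angles nearest the present ones, or None.
- get_state(): the state.
- grab_frame(name): name is "scene" or "top"; returns a dict with "img" (420x560x3 uint8, red, green, blue), "fx", "fy", "cx", "cy" (pixels), "cam_to_world" (4x4, takes a point from camera to world coordinates). Camera axes: x right, y down, z forward; pixel columns grow to the right and rows downward; lengths in m; the calibration is good to about 2 mm. A picture is of the moment at which its call begins. There is no depth.
A pose or a line that the arm cannot do raises MotionError and nothing moves.
- sign_off(): hands the job in, once; it reports no verdict.
Trained networks look in the newest picture that a camera, given by its name, has taken for a name from the list of things; names that differ only in an ending like _2 or _b are one class to them, and where a whole thing is asked for, a point or a joint stands for the part that bears it (a point fixed in the world has none). Each returns a list of dicts, best first, with "score" (0 to 1); they miss things now and then, are a little off and sometimes report something else, mostly with a low value. They report only what shows in the picture. A call takes as long as a camera call. They do not tell look-alikes from the thing itself.
- spot_in(camera, name): "centre" ([column, row] in pixels, amid what is visible of it).
- silhouettes(camera, name): "mask" (420x560 bool, what is visible of it) and "centre" ([column, row] in pixels, amid what is visible of it).
- tip_of(camera, name): "centre" ([column, row] in pixels: a listed point, or the origin of a listed thing).
The state is a dict: "clock": time; "q": joint angles; "joint_velocities": joint speeds; "tau": joint torques, N m; "position": TCP position; "eef_rot": TCP orientation; "contact_force": force on the tool from outside, world axes, zero at the start; "wrist_torque": the same for the moment, N m; "finger_gap": opening from 0.0 (shut) to 1.0 (fully open).
Only numpy, scipy, OpenCV 4.12 (cv2) and the standard library are available. Lean on these libraries where they do the work, as an engineer would, in place of code of your own. Each camera call takes 0.05 s, during which the arm holds its last target.

## Working session

There is one attempt and no reset: what is moved stays moved. The work goes in short steps, each a Python script; the robot and the scene stay as the last script left them, time stands still between calls to the robot, and variables do not carry over. Pictures are saved under pics/ and viewed, and the job is handed in when it is done.

```bash
mkdir -p pics; python3 - <<'E'
from cell import *
import cv2
for n in ("scene","top"):
    f=grab_frame(n); cv2.imwrite(f"pics/{n}0.png",f["img"][:,:,::-1])
    print(n,f["fx"],f["fy"],f["cx"],f["cy"]);print(f["cam_to_world"])
s=get_state();print(s["clock"],s["position"],s["eef_rot"])
E
```

```text
scene 424.9678827560594 424.9678827560594 278.9033211672209 202.89245119388218
[[ 0.83793     0.36978399 -0.4014139   0.9317748 ]
 [ 0.54571649 -0.55664687  0.62636872 -0.68366246]
 [ 0.00817533 -0.74391133 -0.66822833  0.76895592]
 [ 0.          0.          0.          1.        ]]
top 529.8111420733525 529.8111420733525 285.2279859908334 205.61184304266172
[[ 0.0173044  -0.99158908  0.12826401  0.34123664]
 [-0.99982272 -0.01811313 -0.0051414  -0.01395236]
 [ 0.00742142 -0.1281523  -0.99172673  1.28920224]
 [ 0.          0.          0.          1.        ]]
0.1 [0.23189779 0.49813444 0.2305839 ] [ 2.64864025e+00  1.68821225e+00 -2.22307407e-03]
```

View pics/scene0.png

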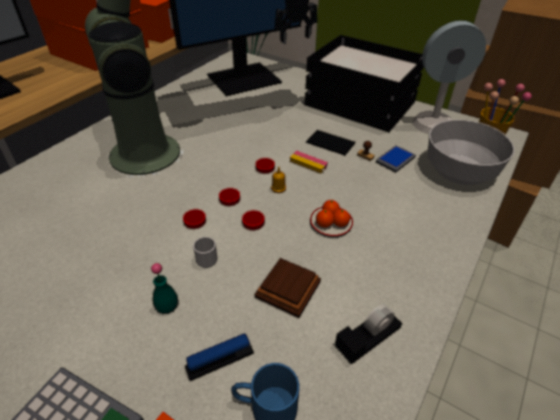

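View pics/top0.png

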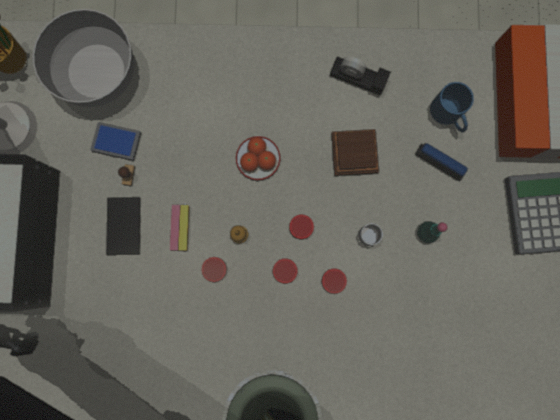

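The top view shows the plinth at (356,152), plate (258,158), slab (123,226), candles (180,227), stupa (238,233), cup (370,236) and vase (430,231). The four red discs are at (301,227), (214,270), (285,271) and (334,281). Next I'll fit poses by matching modelled silhouettes to the masks.

```bash
cat > h.py <<'E'
from cell import *
import numpy as np, cv2
from scipy.optimize import minimize
def circ(r,z,n=32):
    t=np.linspace(0,2*np.pi,n,endpoint=False);return np.c_[r*np.cos(t),r*np.sin(t),0*t+z]
def box(a,b,z0,z1):
    return np.array([[x*a/2,y*b/2,z] for x in(-1,1) for y in(-1,1) for z in(z0,z1)])
M=dict(plinth=[box(.11,.11,0,.02),box(.09,.09,.0,.04)],slab=[box(.14,.08,0,.01)],
 disc=[np.r_[circ(.03,0),circ(.03,.018)]],cup=[np.r_[circ(.026,0),circ(.026,.055)]],
 stupa=[np.r_[circ(.022,0),circ(.022,.008)],np.r_[circ(.019,0),circ(.019,.046)],np.r_[circ(.014,.046),circ(.003,.06),circ(.001,.078)]],
 candle_a=[box(.11,.02,0,.02)],candle_b=[box(.11,.02,0,.02)],plate=[np.r_[circ(.04,0),circ(.055,.01)]],
 pair=[box(.11,.0405,0,.02)],vase=[np.r_[circ(.02,0),circ(.027,.03)]])
def proj(f,P):
    T=np.linalg.inv(f["cam_to_world"]);c=P@T[:3,:3].T+T[:3,3]
    return np.c_[f["fx"]*c[:,0]/c[:,2]+f["cx"],f["fy"]*c[:,1]/c[:,2]+f["cy"]]
def back(f,px,z):
    T=f["cam_to_world"];d=T[:3,:3]@np.array([(px[0]-f["cx"])/f["fx"],(px[1]-f["cy"])/f["fy"],1])
    return (T[:3,3]+d*(z-T[2,3])/d[2])[:2]
def place(P,x,y,a,z=0):
    c,s=np.cos(a),np.sin(a);return P@np.array([[c,s,0],[-s,c,0],[0,0,1]])+[x,y,z]
def render(f,name,x,y,a,z=0,S=4):
    m=np.zeros((420*S,560*S),np.uint8)
    for P in M[name]:
        h=cv2.convexHull(((proj(f,place(P,x,y,a,z))+.5)*S*16).astype(np.int32))
        cv2.fillConvexPoly(m,h,255,shift=4)
    return cv2.resize(m,(560,420),interpolation=cv2.INTER_AREA)/255.
def fit(name,obs,x0,z=0,yaw=True):
    # obs: list of (frame,mask)
    def cost(p):
        c=0
        for f,m in obs:
            r=render(f,name,p[0],p[1],p[2] if yaw else 0,z)
            c+=np.abs(r-m).sum()/m.sum()
        return c
    best=None
    for a in ([x0[2]+k for k in(-.5,-.25,0,.25,.5)] if yaw else [0]):
        s=np.array([[x0[0],x0[1],a]]*4);s[1,0]+=.01;s[2,1]+=.01;s[3,2]+=.15
        r=minimize(cost,[x0[0],x0[1],a],method="Nelder-Mead",options=dict(initial_simplex=s,xatol=1e-4,fatol=1e-4,maxiter=150))
        if best is None or r.fun<best.fun:best=r
    return best.x,best.fun
E
cat > a.py <<'E'
from h import *
F={n:grab_frame(n) for n in("top","scene")}
for name in ["plinth","plate","slab","disc","stupa","cup","candle_a","candle_b","vase"]:
    S={n:silhouettes(n,name) for n in F}
    for n in F: print(name,n,[(round(d["score"],2),np.round(d["centre"],1).tolist(),int(d["mask"].sum())) for d in S[n]])
    for d in S["top"][:4 if name=="disc" else 1]:
        z=max(P[:,2].max() for P in M[name])/2
        x0=[*back(F["top"],d["centre"],z),0]
        yaw=name in("plinth","slab","candle_a","candle_b")
        if name in("slab",): x0[2]=0
        if name.startswith("cand"): x0[2]=0
        o=[(F["top"],d["mask"].astype(float))]
        print("   top:",*[np.round(v,4) for v in fit(name,o,x0,0,yaw)],"back",np.round(x0[:2],4))
        if S["scene"]:
            pc=proj(F["scene"],np.array([[x0[0],x0[1],z]]))[0]
            e=min(S["scene"],key=lambda e:np.linalg.norm(np.array(e["centre"])-pc))
            if np.linalg.norm(np.array(e["centre"])-pc)<15:
                print("   scene:",*[np.round(v,4) for v in fit(name,[(F["scene"],e["mask"].astype(float))],x0,0,yaw)])
E
python3 a.py
```

```text
plinth top [(0.57, [357.0, 155.5], 1932)]
plinth scene [(0.59, [291.3, 284.8], 2439)]
   top: [ 0.6441 -0.1893  0.0555] 0.0852 back [ 0.6323 -0.1941]
   scene: [ 0.6414 -0.1917  0.0719] 0.039
plate top [(0.59, [259.9, 156.6], 1573)]
plate scene [(0.58, [329.6, 217.9], 1197)]
   top: [0.6255 0.0484 0.0374] 0.0284 back [0.6284 0.0441]
   scene: [0.6222 0.0475 0.0596] 0.1504
slab top [(0.58, [124.4, 227.3], 1944)]
slab scene [(0.81, [331.4, 141.2], 776)]
   top: [0.452  0.3719 0.0168] 0.0381 back [0.4472 0.3685]
   scene: [0.447  0.3708 0.0311] 0.0594
disc top [(0.79, [285.2, 273.5], 459), (0.71, [298.8, 230.3], 459), (0.63, [333.2, 279.8], 490), (0.55, [215.6, 266.6], 519)]
disc scene [(0.93, [229.7, 196.8], 338), (0.71, [253.6, 221.8], 403), (0.63, [268.1, 163.5], 279), (0.6, [194.5, 217.9], 389)]
   top: [ 0.3501 -0.0221  0.0004] 0.1061 back [ 0.3428 -0.0234]
   scene: [ 0.3457 -0.0226 -0.0071] 0.0925
   top: [ 0.4566 -0.0604 -0.0153] 0.0984 back [ 0.4471 -0.0545]
   scene: [ 0.4537 -0.0618 -0.0243] 0.0717
   top: [ 0.3293 -0.1407  0.0246] 0.0705 back [ 0.3298 -0.1386]
   scene: [ 0.
[... 596 characters left out ...]
13), (0.53, [258.6, 153.4], 1586)]
candle_a scene [(0.81, [307.4, 165.5], 309), (0.44, [313.0, 158.4], 169)]
   top: [0.4495 0.2464 0.0438] 0.3413 back [0.4455 0.249 ]
   scene: [ 0.4426  0.2539 -0.2181] 0.908
candle_b top [(0.85, [173.3, 228.7], 345), (0.69, [184.0, 226.4], 413), (0.53, [258.6, 153.4], 1586)]
candle_b scene [(0.81, [307.4, 165.5], 309), (0.44, [313.0, 158.4], 169)]
   top: [0.4495 0.2464 0.0438] 0.3413 back [0.4455 0.249 ]
   scene: [ 0.4426  0.2539 -0.2181] 0.908
vase top [(0.62, [428.7, 229.1], 482)]
vase scene [(0.7, [308.4, 157.5], 176), (0.61, [160.7, 294.1], 842)]
   top: [ 0.4482 -0.364   0.0654] 0.2022 back [ 0.4552 -0.3681]
   scene: [ 0.4473 -0.3687  0.1185] 0.394
```

```bash
cat > b.py <<'E'
from h import *
F={n:grab_frame(n) for n in("top","scene")}
for n in F:
    S=silhouettes(n,"candle_a")
    m=np.clip(sum(d["mask"].astype(float) for d in S[:2]),0,1)
    x0=[.447,.247,0]
    print(n,fit("pair",[(F[n],m)],x0),m.sum())
    # colour masks
    h=cv2.cvtColor(F[n]["img"],cv2.COLOR_RGB2HSV).astype(int);H,Sx,V=h[...,0],h[...,1],h[...,2]
    b=proj(F[n],np.array([[.447,.247,.01]]))[0].astype(int)
    w=np.zeros((420,560),bool);w[b[1]-35:b[1]+35,b[0]-30:b[0]+30]=1
    cm=((Sx>75)&(V>50)&w).astype(float)
    print(n,"col",fit("pair",[(F[n],cm)],x0),cm.sum())
    c0=[.455,-.061,.009];b=proj(F[n],np.array([c0]))[0].astype(int)
    w[:]=0;w[b[1]-22:b[1]+22,b[0]-22:b[0]+22]=1
    cm=((Sx>110)&w&((H<12)|(H>165))).astype(float)
    print(n,"disc col",fit("disc",[(F[n],cm)],c0,0,False),cm.sum())
def rv(a):
    x=np.array([np.cos(a),np.sin(a),0]);z=np.array([0,0,-1.]);R=np.c_[x,np.cross(z,x),z]
    return cv2.Rodrigues(R)[0].ravel()
for a in(0,np.pi/2,-np.pi/2,np.pi,.07,.07+np.pi):
  for p in([.455,-.061,.0],[.6427,-.19,.04],[.434,.09,.02],[.437,-.224,.02],[.633,-.07,.02],[.447,.247,.0],[.449,.371,.02]):
    q=ik(p,rv(a));print(round(a,2),p,None if q is None else np.round(q,2))
E
python3 b.py
```

```text
top (array([0.44885533, 0.23423428, 0.00139892]), np.float64(0.05952631948836883)) 837.0
top col (array([0.44883094, 0.2336494 , 0.04279011]), np.float64(0.18136444660508833)) 726.0
top disc col (array([ 0.4565818 , -0.05951989,  0.07200015]), np.float64(0.11321360402568106)) 452.0
scene (array([ 0.44438034,  0.23155973, -0.00428687]), np.float64(0.07590926566705113)) 510.0
scene col (array([ 0.44576258,  0.23299632, -0.00502981]), np.float64(0.2538901458019105)) 624.0
scene disc col (array([ 0.45230761, -0.05941045,  0.07360316]), np.float64(0.2560946959428933)) 434.0
0 [0.455, -0.061, 0.0] [-0.29  0.47 -0.7   0.4   0.    1.28]
0 [0.6427, -0.19, 0.04] [-0.4   0.71 -0.07  0.79  0.    1.17]
0 [0.434, 0.09, 0.02] [ 0.04  0.41 -0.72  0.43  0.    1.61]
0 [0.437, -0.224, 0.02] [-0.62  0.48 -0.6   0.49  0.    0.95]
0 [0.633, -0.07, 0.02] [-0.23  0.68 -0.19  0.7   0.    1.34]
0 [0.447, 0.247, 0.0] [ 0.36  0.54 -0.56  0.47  0.    1.93]
0 [0.449, 0.371, 0.02] [ 0.56  0.6  -0.35  0.62  0.    2.13]
1.57 [0.455, -0.061, 0.0] [-0.29  0.47 -0.7   0.4   0.   -0.29]
1.57 [0.6427, -0.19, 0.04] [-0.4 
[... 1449 characters left out ...]
7 [0.437, -0.224, 0.02] [-0.62  0.48 -0.6   0.49  0.    0.88]
0.07 [0.633, -0.07, 0.02] [-0.23  0.68 -0.19  0.7   0.    1.27]
0.07 [0.447, 0.247, 0.0] [ 0.36  0.54 -0.56  0.47  0.    1.86]
0.07 [0.449, 0.371, 0.02] [ 0.56  0.6  -0.35  0.62  0.    2.06]
3.21 [0.455, -0.061, 0.0] [-0.29  0.47 -0.7   0.4   0.   -1.94]
3.21 [0.6427, -0.19, 0.04] [-0.4   0.71 -0.07  0.79  0.   -2.04]
3.21 [0.434, 0.09, 0.02] [ 0.04  0.41 -0.72  0.43  0.   -1.6 ]
3.21 [0.437, -0.224, 0.02] [-0.62  0.48 -0.6   0.49  0.   -2.26]
3.21 [0.633, -0.07, 0.02] [-0.23  0.68 -0.19  0.7   0.   -1.87]
3.21 [0.447, 0.247, 0.0] [ 0.36  0.54 -0.56  0.47  0.   -1.28]
3.21 [0.449, 0.371, 0.02] [ 0.56  0.6  -0.35  0.62  0.   -1.08]
```

```bash
cat >> h.py <<'E'
def rv(a):
    x=np.array([np.cos(a),np.sin(a),0]);z=np.array([0,0,-1.]);R=np.c_[x,np.cross(z,x),z]
    return cv2.Rodrigues(R)[0].ravel()
def st(t=""):
    s=get_state();print(t,round(s["clock"],1),np.round(s["position"],4),"gap",round(s["finger_gap"],3),"F",np.round(s["contact_force"],1))
def pick(x,y,z,a,N,up=.16):
    movep([x,y,up],rv(a));move_l([x,y,z+.03],.25);move_l([x,y,z],.08);st("at");grab(N);st("grab")
    move_l([x,y,up],.15);st("lift")
def put(x,y,z,a,up=.16):
    movep([x,y,up],rv(a));move_l([x,y,z+.015],.15);print("touch",move_l([x,y,z-.003],.02,until_force=4));st("down")
    let_go();sleep(.3);st("open");move_l([x,y,up],.15)
def shot(n,name):
    f=grab_frame(n);cv2.imwrite(f"pics/{name}.png",f["img"][:,:,::-1]);return f
PL=(.6427,-.1905,.07)
E
python3 - <<'E'
from h import *
pick(.4545,-.060,0.0,.07,40)
shot("scene","lift1");
E
```

```text
at 4.7 [ 0.4549 -0.0601  0.0005] gap 0.998 F [ 0.2  0.4 -0.1]
grab 5.0 [ 0.4551 -0.0602  0.0011] gap 0.682 F [-1.9  1.1  8.7]
lift 6.3 [ 0.4538 -0.0598  0.1592] gap 0.68 F [ 0.6 -0.4 -1.1]
```

View pics/lift1.png

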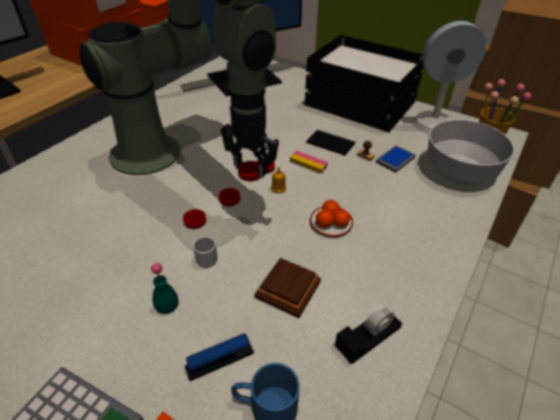

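The disc is held in the fingers at about (250,172). Now I'll place it on the plinth.

```bash
python3 - <<'E'
from h import *
put(PL[0],PL[1],.0425,PL[2],up=.2)
movep([.5,.09,.25],rv(0.07))
shot("scene","disc_s");f=shot("top","disc_t")
for n in("top","scene"):
    f=grab_frame(n)
    for name,z in(("disc",.04),("plinth",0)):
        for d in silhouettes(n,name):
            p=back(f,d["centre"],.049)
            if np.hypot(p[0]-PL[0],p[1]-PL[1])<.06: print(n,name,fit(name,[(f,d["mask"].astype(float))],[*PL],z,name=="plinth"))
st()
E
```

```text
touch True
down 9.1 [ 0.6424 -0.1904  0.0413] gap 0.677 F [-1.1 -0.1  3. ]
open 9.8 [ 0.6416 -0.19    0.0402] gap 0.997 F [ 0.2  0.3 -0.1]
top disc (array([ 0.64324669, -0.18987249,  0.0662443 ]), np.float64(0.07731870525988173))
top plinth (array([ 0.64340121, -0.18874829,  0.08842326]), np.float64(0.3942827657378741))
scene disc (array([ 0.63962988, -0.19179419,  0.11854338]), np.float64(0.047065088016037086))
scene plinth (array([ 0.63985227, -0.19117137,  0.09230744]), np.float64(0.4589959060547296))
 12.6 [0.5002 0.0896 0.2498] gap 0.995 F [0.7 0.2 0.2]
```

View pics/disc_s.png

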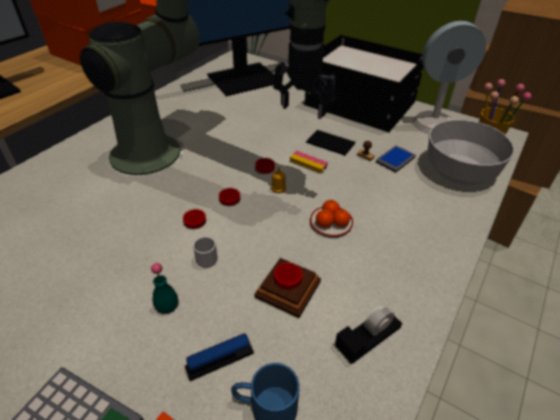

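View pics/disc_t.png

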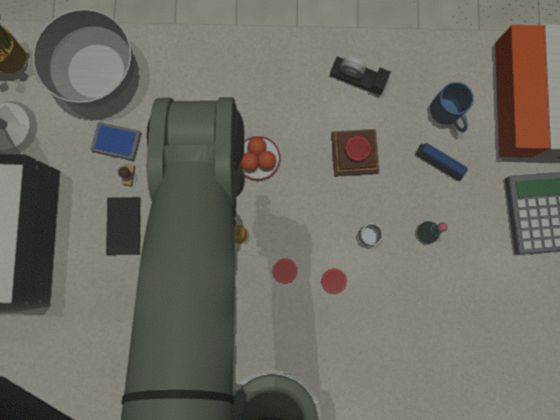

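Both pictures show the disc centred on the plinth: (289,274) in the scene view and (358,149) in the top view, with the fits agreeing to about 1 mm. Next is the stupa.

```bash
python3 - <<'E'
from h import *
pick(.434,.090,0.015,.07,40,up=.2)
shot("scene","lift2")
put(.642,-.1908,.0745,.07,up=.24)
movep([.5,.06,.25],rv(0.07))
shot("scene","st_s");shot("top","st_t")
for n in("top","scene"):
    f=grab_frame(n)
    for name,z in(("stupa",.058),("disc",.04)):
        for d in silhouettes(n,name):
            p=back(f,d["centre"],.07)
            if np.hypot(p[0]-PL[0],p[1]-PL[1])<.06: print(n,name,fit(name,[(f,d["mask"].astype(float))],[*PL],z,False))
st()
E
```

```text
at 14.3 [0.4345 0.09   0.0156] gap 0.997 F [ 0.1 -0.8  1. ]
grab 14.8 [0.4345 0.0901 0.0156] gap 0.431 F [-0.4  0.3  5. ]
lift 16.2 [0.4333 0.09   0.1992] gap 0.433 F [ 0.5 -0.2 -3.1]
touch True
down 19.5 [ 0.6417 -0.1907  0.0736] gap 0.427 F [-0.5  1.2  5.9]
open 20.3 [ 0.6407 -0.1902  0.0723] gap 0.998 F [-0.6  0.8 -1. ]
top stupa (array([ 0.64263256, -0.18981251,  0.0080468 ]), np.float64(0.052900204858062634))
top disc (array([ 0.64262611, -0.19041203,  0.08288053]), np.float64(1.5705789424774648))
scene stupa (array([ 0.63922994, -0.19135643,  0.08867058]), np.float64(0.06718225138661042))
scene disc (array([ 0.63942815, -0.19188822,  0.12844641]), np.float64(1.29358475097356))
 23.1 [0.5002 0.0596 0.2498] gap 1.0 F [0.3 0.4 0.9]
```

View pics/st_s.png

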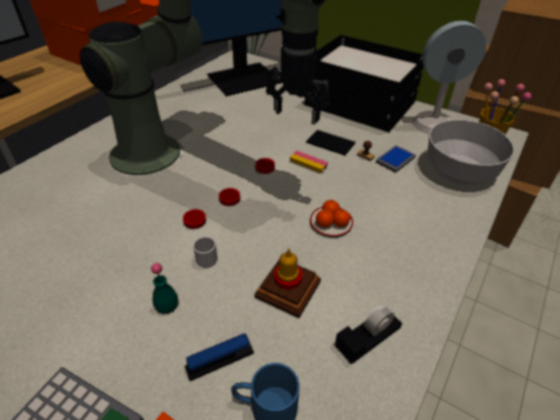

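View pics/st_t.png

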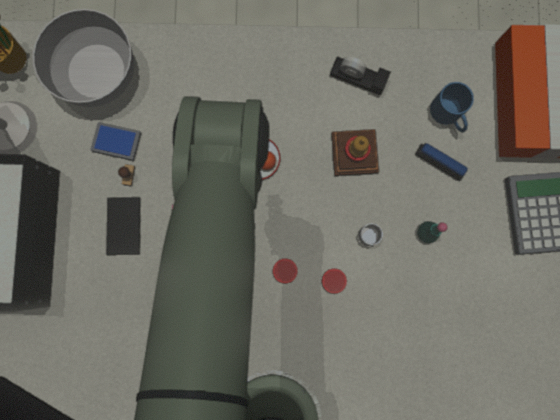

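The stupa stands upright and centred on the disc, at (289,266) in the scene view and (358,147) in the top view. Next is the cup.

```bash
python3 - <<'E'
from h import *
pick(.437,-.224,0.012,.07,40,up=.24)
put(.6335,-.0712,.0125,.07,up=.24)
movep([.45,.234,.25],rv(np.pi/2))
shot("scene","cu_s");shot("top","cu_t")
for n in("top","scene"):
    f=grab_frame(n)
    for name,z in(("cup",0),("plate",0),("slab",0)):
        for d in silhouettes(n,name)[:1]:
            print(n,name,fit(name,[(f,d["mask"].astype(float))],[*back(f,d["centre"],.02),0],z,name=="slab"))
st()
E
```

```text
at 25.7 [ 0.4371 -0.2241  0.0123] gap 1.004 F [ 0.6 -0.4 -0.4]
grab 26.1 [ 0.4376 -0.2244  0.0126] gap 0.588 F [ 0.5 -0.3  6.1]
lift 27.8 [ 0.4365 -0.2237  0.2392] gap 0.588 F [ 0.4 -0.2 -1.2]
touch True
down 31.0 [ 0.6333 -0.0712  0.0127] gap 0.591 F [-0.1  1.   5. ]
open 31.8 [ 0.6323 -0.0709  0.0117] gap 0.999 F [ 0.2 -0.1 -0.2]
top cup (array([ 0.63527362, -0.07150618,  0.0470216 ]), np.float64(0.07036414565826331))
top plate (array([ 0.62570058,  0.04892452, -0.06444085]), np.float64(0.03562565720294427))
top slab (array([ 0.45583929,  0.32415171, -0.74381138]), np.float64(4.958699876346935))
scene cup (array([ 0.62961155, -0.07058536,  0.0159665 ]), np.float64(0.12267837690631807))
scene plate (array([ 0.62225896,  0.04880995, -0.10780138]), np.float64(0.10360169874401373))
scene slab (array([0.44698594, 0.37038755, 0.04366444]), np.float64(0.047343540155788344))
 35.3 [0.4501 0.2338 0.25  ] gap 0.998 F [ 1.   0.3 -0.6]
```

View pics/cu_s.png

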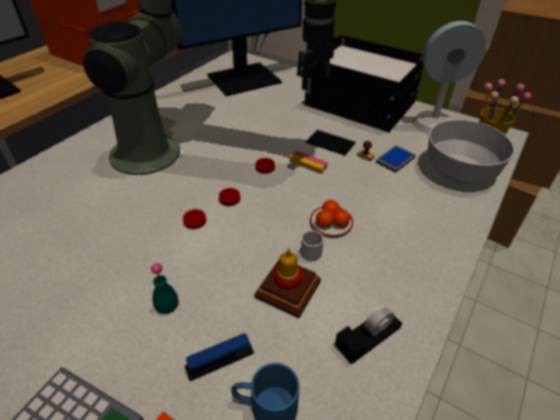

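View pics/cu_t.png

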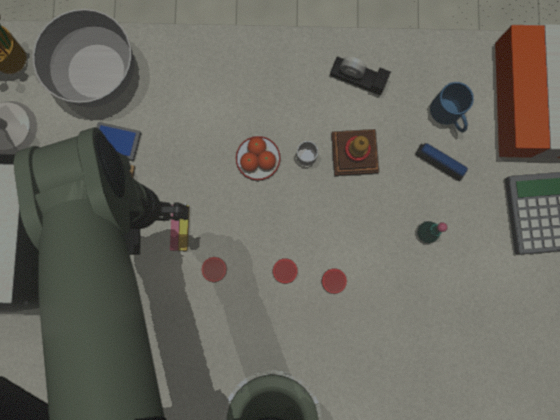

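The cup stands midway between plinth and plate, at (312,245) in the scene view and (307,154) in the top view. Now the candle pair.

```bash
python3 - <<'E'
from h import *
a=np.pi/2
pick(.447,.2335,0.002,a,50,up=.14)
shot("scene","ca_s");shot("top","ca_t");sleep(.3)
E
```

```text
at 36.9 [0.4474 0.2336 0.0025] gap 1.0 F [-0.2  0.9  0.2]
grab 37.4 [0.4474 0.2336 0.0026] gap 0.452 F [-0.9 -0.4  5.4]
lift 38.5 [0.4463 0.2332 0.1391] gap 0.457 F [ 0.2  0.  -1.8]
```

View pics/ca_s.png

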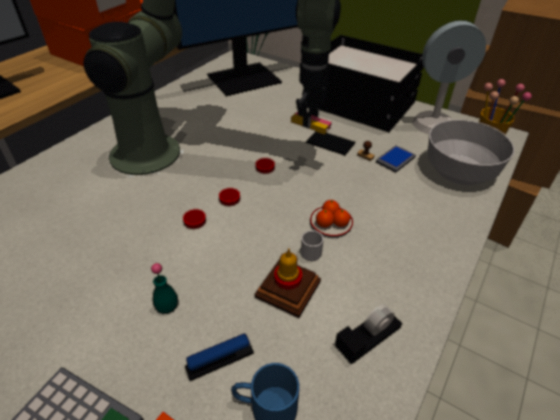

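Both candles are held together at about (313,122). Now I'll lay them on the slab.

```bash
python3 - <<'E'
from h import *
a=np.pi/2
put(.4495,.3713,.0125,a+.022,up=.14)
movep([.45,-.05,.3],rv(a))
F={n:shot(n,"end_"+n) for n in("scene","top")}
for n in F:
    f=grab_frame(n)
    S=[d for d in silhouettes(n,"candle_a") if np.hypot(*(back(f,d["centre"],.02)-[.4495,.3713]))<.05]
    print(n,len(S))
    if S:
        m=np.clip(sum(d["mask"].astype(float) for d in S[:2]),0,1)
        print(fit("pair",[(f,m)],[.4495,.3713,0],.01),m.sum())
    S=silhouettes(n,"vase");print([np.round(d["centre"],1) for d in S])
st()
for n in F:
    x,y=proj(F[n],np.array([[.4495,.3713,.02]]))[0].astype(int)
    im=F[n]["img"][max(0,y-50):y+50,max(0,x-65):x+65,::-1]
    cv2.imwrite(f"pics/crop_{n}.png",cv2.resize(im,None,fx=5,fy=5,interpolation=cv2.INTER_CUBIC))
E
```

```text
touch True
down 41.1 [0.4493 0.3712 0.0126] gap 0.454 F [-1.6 -0.8  4.1]
open 41.9 [0.4486 0.3708 0.012 ] gap 1.0 F [ 0.3 -0.6  0.2]
scene 2
(array([0.44574255, 0.37146984, 0.031837  ]), np.float64(0.1134964934879061)) 411.0
[array([161.8, 294.5]), array([307.5, 245.1])]
top 2
(array([0.45213655, 0.37207949, 0.05980223]), np.float64(0.22194198584893346)) 751.0
[array([431. , 228.8])]
 45.0 [ 0.4501 -0.0497  0.2999] gap 1.001 F [ 0.2 -0.8 -0. ]
```

View pics/end_scene.png

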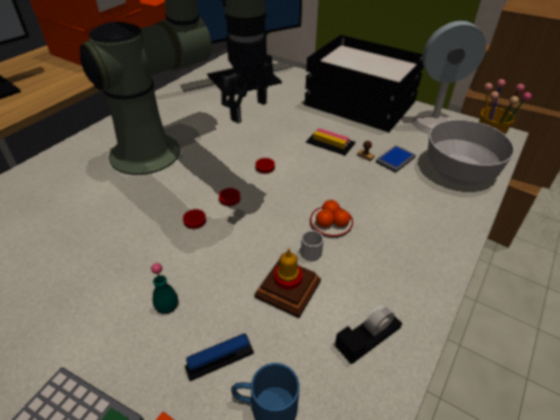

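View pics/crop_top.png

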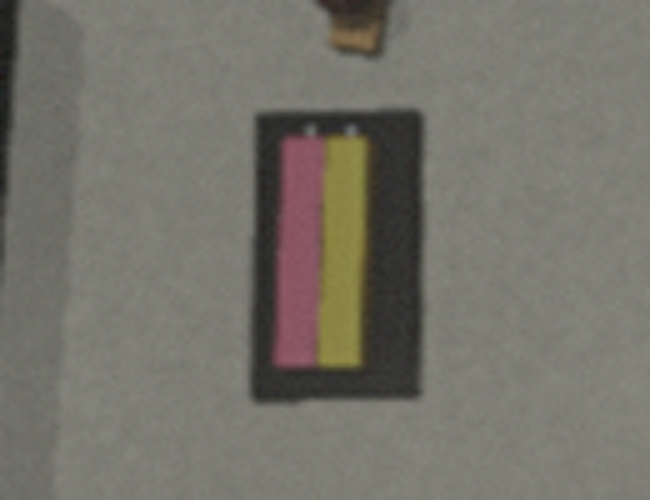

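View pics/crop_scene.png

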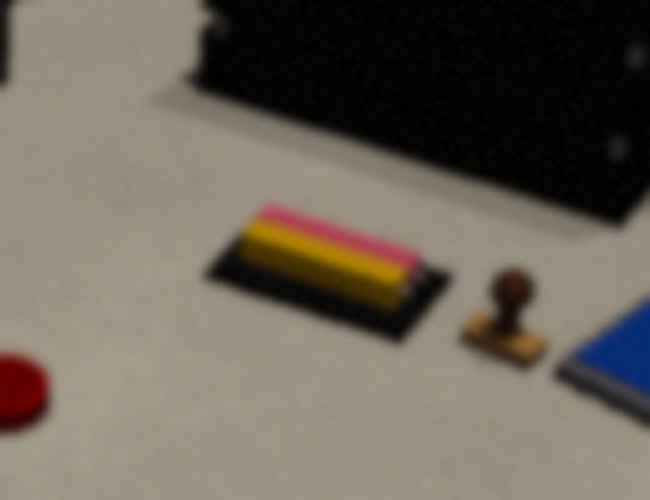

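The top crop shows the pair inside the slab. After correcting for height parallax they are about 1–2 mm off centre, with a yaw difference of about 0.01–0.04 rad. The cup, stupa and vase (163,294) haven't moved, so I'm handing in.

```bash
python3 -c "
from cell import *
sign_off();print(get_state()['clock'])"
```

```text
the job is handed in; nothing more can be done
the job is handed in; nothing more can be done
```

The ceremony table is set out as asked, and I handed the job in shortly after 45 s on the robot clock, well under the 99 s limit. `sign_off()` gives no verdict, so the figures below come from my own camera checks.

The order was disc onto plinth, stupa onto disc, cup to the midpoint, then both candles in one grasp onto the slab.

| Item | Last check | Limit |
|---|---|---|
| Disc on plinth | about 1 mm off centre | 12 mm |
| Stupa on disc | about 1 mm off centre, upright | 10 mm |
| Cup | about 1–2 mm from the midpoint, upright | 15 mm off the line, 133 mm from each centre |
| Candle pair on slab | 1–2 mm off centre | 15 mm lengthwise, 24 mm sideways |
| Candle angle to slab | about 0.01–0.04 rad | 0.15 rad |
| Vase | no movement seen | 15 mm |

- **Disagreement:** the two cameras differed by 3–6 mm in world x throughout, which is more than the stated 2 mm calibration. I averaged them, and the distances between things agreed within each camera.
- **Weak fits:** the last plinth fits were poor because the disc hid part of it, and so were the disc fits once the stupa stood on it. I relied on the earlier, clean fits for both. The last top-camera candle fit was also rough, so I checked the candles against the slab edges in an enlarged picture.

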